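Pile the sample dishes on the shaker and key it on

TASK

Load the shaker: set the blue-lidded sample dish on the white-lidded one that already stands on the shaker's platform, then the yellow-lidded dish on the blue one, each put down gently and let go so that the three make one square, flush-sided pile, and leave the white dish where it is. Then take the red key from its rest, push it fully into the shaker's brass key switch, turn it clockwise as far as it goes and leave it there. Do not disturb the two red-capped jars or the round glass dish.

Things in the scene. Friction and masses are not known exactly. Their poses are not given: they have to be found in the camera images.
- dish_white: rectangular closed sample dish, 90 x 58 mm and 20 mm high, white lid, flat on top and underneath (no lip), about 90 g. Origin: centre of its underside; x along the 90 mm side, y along the 58 mm side, z up. Stands on the platform, bottom of the pile, its underside 90 mm above the bench.
- dish_blue: rectangular closed sample dish, 90 x 58 mm and 20 mm high, blue lid, flat on top and underneath (no lip), about 90 g. Origin: centre of its underside; x along the 90 mm side, y along the 58 mm side, z up. Lies on the bench.
- dish_yellow: rectangular closed sample dish, 90 x 58 mm and 20 mm high, yellow lid, flat on top and underneath (no lip), about 90 g. Origin: centre of its underside; x along the 90 mm side, y along the 58 mm side, z up. Lies on the bench.
- shaker: fixed white orbital shaker, 260 x 300 mm (x, y). Origin: centre of its underside, on the bench. Its rubber-topped platform, 220 x 150 mm, is centred at y = +70 mm with its top 90 mm above the bench; the low console with the key switch lies at negative y, its top 75 mm above the bench.
- key: key standing upright: red grip 36 mm (x) x 12 mm (y) x 36 mm high, above a steel blade 16 mm (x) x 6 mm (y), 24 mm long. Origin: centre of the blade's lower end; z up along the key, grip from z = 24 to 60 mm. The same either way round. 40 g. At the start it stands in the key rest, the underside of its grip on the rest's top, the blade's end 4 mm above the bench.
- key_tip (a point): centre of the lower end of the key's blade (same as the key's origin), axes as the key.
- key_rest: fixed black block 60 x 60 x 28 mm on the bench with a slot along its x, in which the key stands. Origin: centre of its underside.
- lock_mouth (a point): centre of the slot's mouth on top of the key switch: a brass block 34 x 34 x 28 mm on the shaker's console which turns about its vertical axis; its top is 103 mm above the bench. Slot 19 mm along the point's x, 9 mm along y, chamfered 3 mm, 28 mm deep; the key is fully in when its grip rests on the block, blade 24 mm below the mouth. The point's axes turn with the block, z up.
- lock (a joint): angle of the key switch, rad: it grows clockwise seen from above, from 0 (off) to 1.4 (on, at its stop); it starts between 0 and 0.25 and stays where it is left.
- jar_big: bystander, leave alone: glass jar with a red cap, 66 mm across, 85 mm high. Origin: centre of its underside.
- jar_small: bystander, leave alone: small glass jar with a red cap, 40 mm across, 50 mm high. Origin: centre of its underside.
- petri: bystander, leave alone: round open glass dish, 60 mm across, 16 mm high. Origin: centre of its underside.
Not all that is in view belongs to the job. Of the things that look like the key, take the one that is nearest to the robot's base at the start. Of the things that look like the dish_blue, take the one that is farthest from the robot's base at the start.

How it is judged:
On the way, in this order (a step that is already met when the one before it is completed fails the run):
1. the blue dish rests squarely on the white one, let go (horizontal distance between dish_blue and dish_white below 0.008 m and z of dish_blue in the frame of dish_white between 0.017 and 0.023 m and angle between the x axis of dish_blue and the x axis of dish_white, either way round below 0.12 rad and contact force between the fingers and dish_blue below 0.3 N and distance of dish_white from where it was at the start of the episode below 0.015 m), for 0.2 s.
2. the yellow dish rests squarely on the blue one, let go (all of step 1 and horizontal distance between dish_yellow and dish_blue below 0.008 m and z of dish_yellow in the frame of dish_blue between 0.017 and 0.023 m and angle between the x axis of dish_yellow and the x axis of dish_blue, either way round below 0.12 rad and contact force between the fingers and dish_yellow below 0.3 N), for 0.2 s.
3. the key is fully in the switch, the switch not yet turned (z of key_tip in the frame of lock_mouth below -0.018 m and horizontal distance between key_tip and lock_mouth below 0.007 m and angle between key's own z axis and vertical below 0.2 rad and value of joint lock below 0.6 rad), for 0.1 s.
4. the key in the switch is turned clockwise to on (z of key_tip in the frame of lock_mouth below -0.018 m and horizontal distance between key_tip and lock_mouth below 0.007 m and angle between key's own z axis and vertical below 0.2 rad and value of joint lock above 1.15 rad), for 0.2 s.
At the end, for the whole second after the job is handed in: White, blue, yellow dishes piled in that order upwards, each within 8 mm and 0.12 rad of the one below; white within 15 mm of its start; key upright in the switch, at least 18 mm deep and within 7 mm of its centre; switch above 1.15 rad; all released and at rest (all of step 2 and all of step 4 and linear speed of each of dish_white, dish_blue, dish_yellow, key below 0.02 m/s); the robot touches nothing.
It fails at once if a bystander jar or glass dish moved by more than 25 mm (distance of any of jar_big, jar_small, petri from where it was at the start of the episode above 0.025 m).
It fails at once if a dish let go in the air more than 10 mm above its place on the pile ((horizontal distance between dish_blue and dish_white below 0.06 m and z of dish_blue in the frame of dish_white above 0.03 m and contact force between the fingers and dish_blue below 0.1 N) or (horizontal distance between dish_yellow and dish_blue below 0.06 m and z of dish_yellow in the frame of dish_blue above 0.03 m and contact force between the fingers and dish_yellow below 0.1 N)).
It fails at once if a dish pressed hard onto the pile (more than 80 N) (contact force between dish_blue and dish_white above 80 N or contact force between dish_yellow and dish_blue above 80 N).
It also fails if it takes over 72 s, if anything falls off the work surface, if the arm or the gripper's body presses on something with over 40 N, if the wrist force passes 120 N, or if a joint passes its speed limit or range.

ROBOT

A 6-joint arm with a two-finger parallel gripper is mounted at the origin on the work surface. World frame = base frame: x ahead of the robot, y to its left, z up, the work surface at z = 0. Lengths are in m, angles in rad, forces in N, time in s.
With the tool pointing down it reaches from about 0.3 to 0.75 m from the base axis. Payload 8.5 kg.
Tool frame: the origin (TCP) lies at the very end of the fingers, on their centre line; the grasp point (between the pads) lies behind it (r.grip_depth is the z of the grasp point in the tool frame, in m); z points along the fingers, y is the line along which they close (so a half turn about z gives the same grasp; the last joint's range is limited). The gripper opens to 85 mm and grips with 20 to 120 N. Pads are 22 mm wide; open, the fingers measure 114 mm over their backs; the gripper's body (76 mm by 85 mm) begins 54 mm behind the grasp point. The pads swing forward as they close: fully open they stand 13 mm farther back than shut.
Start: joints at [0.936, 0.381, 1.297, -0, 1.464, -0.215], TCP at [0.224, 0.502, 0.231] pointing down, gripper open.
Joint ranges: [-3.11, 3.11], [-0.89, 2.33], [0.22, 2.48], [-1.42, 4.56], [0.17, 2.85], [-2.88, 2.88]. Speed limits (rad/s): [2.39, 2.39, 3.14, 3.14, 3.14, 3.14].

INTERFACE

Orientations are given as [roll, pitch, yaw] about the fixed x, y, z axes, in that order (R = Rz(yaw) Ry(pitch) Rx(roll)).
In Python, from bench import telemetry, snapshot, camera_info, workorder, r gives the robot as it stands. The module is installed in compiled form; this text tells all that it offers.
- The arm moves only by the tool send_rows, never from a script. Its argument "deltas" is a list of rows, each an object with "travel": the shift along the tool's x, y, z in mm, a list of three; "yaw": the turn about the tool's z in degrees. A call has 1 to 10 rows; each row is the pose to reach, as a shift and turn from the pose commanded when the call began, along the tool's axes at that moment; what a row does not reach only later rows make up. A row lasts 1/12 s, in which the tool goes at most 41.7 mm and 7.16 degrees, less where a joint would pass 70% of its speed; a pose out of reach is approached as far as the arm can. A call with a gripper value outside its range is refused whole. "gripper" is the opening, from 0 (shut) to 1 (fully open), set as the call begins (left out, the last holds). The fingers move at their own pace and stop on an object; "grip_force" is the grip in N (left out, the last holds). Time passes only in rows, so rows that repeat a pose let the fingers close. It gives the time, the measured TCP pose, the force, the opening and the grip force at its end, in the units of the state.
- telemetry.sense(): the state, without advancing time (a new reading comes with each control period).
- snapshot(name): name is "scene" or "top"; returns the picture (384x512x3 uint8, red, green, blue); there is no depth.
- camera_info(name): a dict with "mtx" (3x3 intrinsics, pixels), "extrinsics" (4x4, takes a point from camera to world coordinates). Camera axes: x right, y down, z forward; pixel columns grow to the right and rows downward; lengths in m; the calibration is good to about 2 mm. A picture is of the moment at which its call begins. camera_info takes no time and is no camera call.
- workorder.hand_in(): hands the job in; it is judged then, once.
The state is a dict: "clock": time; "joints": joint angles; "joint_velocities": joint speeds; "joint_torque": joint torques, N m; "ee_pos": TCP position; "eef_rot": TCP orientation; "ft_force": force on the tool from outside, world axes, zero at the start; "ft_torque": the same for the moment, N m; "gripper_width": finger opening in m; "grasp_force": force on a finger pad.
Only numpy, scipy, OpenCV 4.12 (cv2) and the standard library are available. Lean on these libraries where they do the work, as an engineer would, in place of code of your own. Each camera call takes 0.05 s, during which the arm holds its last target. There are 200 camera calls.

## Working session

There is one attempt and no reset: what is moved stays moved. The work goes in short steps, Python scripts to look and compute and a tool call to move; the robot and the scene stay as the last step left them, time stands still between calls to the robot, and variables do not carry over. Pictures are saved under pics/ and viewed, at most 10 in all, crops included, and the job is handed in when it is done.

Besides the shell and the picture viewer there is one more tool, called after "Request:" as name(argument=value, ...) on one line, values as JSON. send_rows: Moves the arm, as the interface text tells. Its arguments: {"type":"object","properties":{"deltas":{"type":"array"},"gripper":{"type":"number"},"grip_force":{"type":"number"}},"required":["deltas"]}

```bash
mkdir -p pics; python3 - <<'E'
from bench import telemetry, snapshot, camera_info, r
import cv2, numpy as np
for n in ("scene","top"):
    im=snapshot(n); cv2.imwrite(f"pics/{n}0.png",cv2.resize(im[:,:,::-1],None,fx=1.5,fy=1.5,interpolation=cv2.INTER_CUBIC))
    np.save(f"pics/{n}0.npy",im)
    c=camera_info(n); print(n,np.round(c["mtx"],1).tolist(),np.round(c["extrinsics"],3).tolist())
s=telemetry.sense(); print(s, r.grip_depth)
E
```

```text
scene [[390.3, 0.0, 255.0], [0.0, 390.3, 197.2], [0.0, 0.0, 1.0]] [[0.577, 0.511, -0.638, 1.069], [0.817, -0.358, 0.452, -0.456], [0.002, -0.782, -0.624, 0.603], [0.0, 0.0, 0.0, 1.0]]
top [[407.7, 0.0, 258.2], [0.0, 407.7, 190.8], [0.0, 0.0, 1.0]] [[-0.006, -0.979, 0.202, 0.335], [-1.0, 0.006, 0.002, -0.059], [-0.003, -0.202, -0.979, 1.02], [0.0, 0.0, 0.0, 1.0]]
{'clock': 0.1, 'joints': array([ 9.35717515e-01,  3.81103487e-01,  1.29816558e+00,  2.35448752e-05,
        1.46357479e+00, -2.15325079e-01]), 'joint_velocities': array([-0.00098034,  0.0004074 , -0.00394581, -0.00085155, -0.00154868,
       -0.00114945]), 'joint_torque': array([ 3.79616002e-03, -4.49215436e+01, -2.31655669e+01, -9.44414160e-05,
        3.69409812e-03,  3.69351142e-06]), 'ee_pos': array([0.223997  , 0.50203748, 0.23079355]), 'eef_rot': array([-3.14037534e+00, -2.90205205e-04,  2.72183621e+00]), 'ft_force': array([-0.37863357, -0.66657452,  0.29069   ]), 'ft_torque': array([ 0.01824096, -0.01606855,  0.01467   ]), 'grasp_force': 0.0, 'gripper_width': 0.08519081966778355} -0.0187
```

View pics/scene0.png

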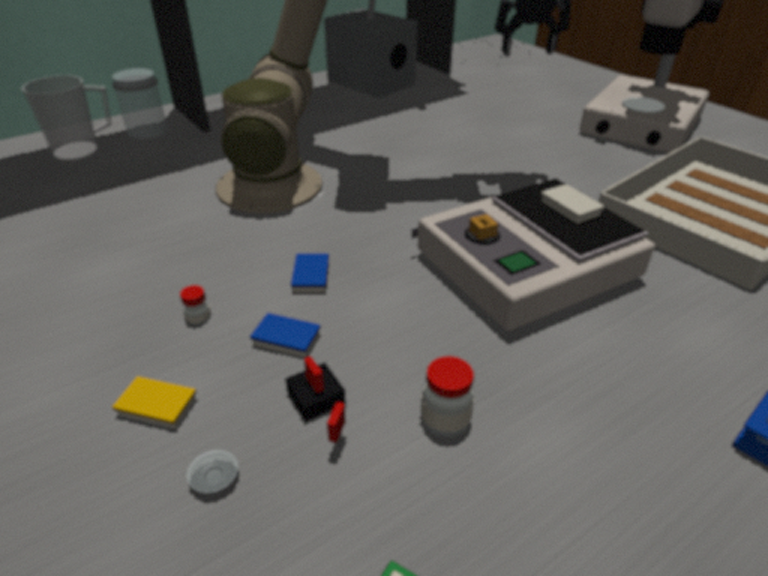

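View pics/top0.png

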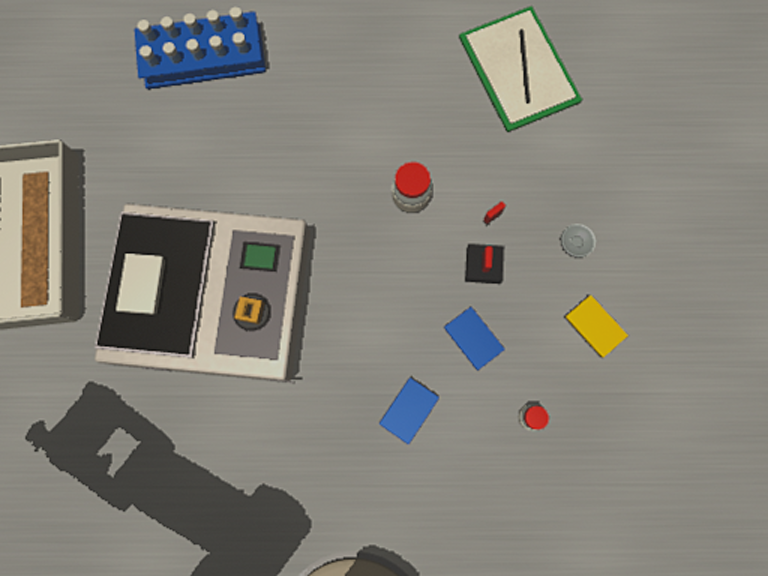

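The scene view shows the shaker at (530,250), with the white dish at (572,202) and the brass switch at (483,228). The jars are at (450,395) and (194,303), and the petri dish is at (213,472).

Candidates in the top view (x1.5 px):
- **Blue dishes:** (474,338), which is farther from the base at about (350,600), and (409,410), which is nearer. I take (474,338). The blue tube rack at (200,48) is not a dish.
- **Red keys:** (488,258) stands in the rest and is nearer. (495,212) is farther. I take the one in the rest.

```bash
cat > h.py <<'E'
import cv2, numpy as np
from bench import camera_info
def cast(n,px,z):
    c=camera_info(n); T=np.array(c["extrinsics"]); px=np.atleast_2d(px).astype(float)
    d=np.c_[px,np.ones(len(px))]@np.linalg.inv(c["mtx"]).T@T[:3,:3].T
    o=T[:3,3]; return (o+d*((z-o[2])/d[:,2])[:,None])[:,:2]
HSV=dict(blue=((105,120,60),(125,255,255)),yellow=((20,150,100),(32,255,255)),red=((0,180,90),(6,255,255)),
 brass=((12,150,90),(22,255,255)),white=((15,5,180),(45,60,255)))
def blobs(im,col,amin=25,roi=None):
    m=cv2.inRange(cv2.cvtColor(im,cv2.COLOR_RGB2HSV),*map(np.array,HSV[col]))
    if roi: k=np.zeros_like(m); a,b,c,d=roi; k[b:d,a:c]=255; m&=k
    return [c[:,0] for c in cv2.findContours(m,cv2.RETR_EXTERNAL,cv2.CHAIN_APPROX_NONE)[0] if cv2.contourArea(c)>amin]
def rect(n,c,z):
    w=cast(n,c,z).astype(np.float32)*1000
    (x,y),(a,b),t=cv2.minAreaRect(w)
    if a<b: a,b,t=b,a,t+90
    return x,y,a,b,(t+90)%180-90   # mm, long-side direction in deg
E
python3 - <<'E'
from h import *
im=np.load("pics/top0.npy")
for col,z,roi in (("blue",.02,None),("yellow",.02,None),("red",.064,None),("brass",.103,(140,180,200,230)),("white",.11,(70,160,118,215))):
    for c in blobs(im,col,roi=roi):
        print(col,c.mean(0).round(),np.round(rect("top",c,z),1))
cv2.imwrite("pics/crop.png",np.hstack([cv2.resize(im[150:225,60:210,::-1],(400,200)),cv2.resize(im[125:250,280:430,::-1],(400,333))[:200]]) )
E
```

```text
blue [272. 273.] [338.7 -90.2  88.9  56.4 -34.5]
blue [316. 225.] [ 453.9 -198.1   87.8   57.3   36.4]
blue [132.  31.] [982.5 283.3 226.8 123.8 -81.4]
yellow [397. 217.] [ 473.3 -400.1   89.4   58.2   39.5]
red [357. 278.] [ 326.6 -282.6   32.5   31.4   89.7]
red [325. 171.] [ 580.  -219.    35.2    9.7   -2.3]
red [330. 140.] [ 658.7 -233.9   32.9   10.   -52.9]
red [274. 119.] [ 7.127e+02 -1.000e+02  5.530e+01  5.470e+01 -4.000e-01]
brass [165. 206.] [490.  155.8  35.6  35.5  79.6]
white [ 93. 188.] [530.9 321.   88.2  54.8  -4.6]
```

```bash
python3 - <<'E'
from h import *
a=np.load("pics/top0.npy")[120:260,60:430,::-1]
cv2.imwrite("pics/crop2.png",np.vstack([cv2.resize(a[:,:150],(640,560),interpolation=cv2.INTER_CUBIC)[:300,:],cv2.resize(a[:,230:],(640,598),interpolation=cv2.INTER_CUBIC)[:290]]))
# key in both views
for n in("top","scene"):
    for c in blobs(np.load(f"pics/{n}0.npy"),"red",15): print(n,c.mean(0).round(1),c.min(0),c.max(0))
E
```

```text
top [357.1 278.1] [350 271] [364 285]
top [325.2 171. ] [323 164] [327 178]
top [329.8 139.8] [324 135] [335 144]
top [274.4 119.3] [264 109] [286 130]
scene [223.7 275.5] [219 268] [228 283]
scene [299.9 249.2] [285 238] [314 260]
scene [208.3 244.1] [204 238] [214 250]
scene [127.6 195.4] [121 191] [134 200]
```

View pics/crop2.png

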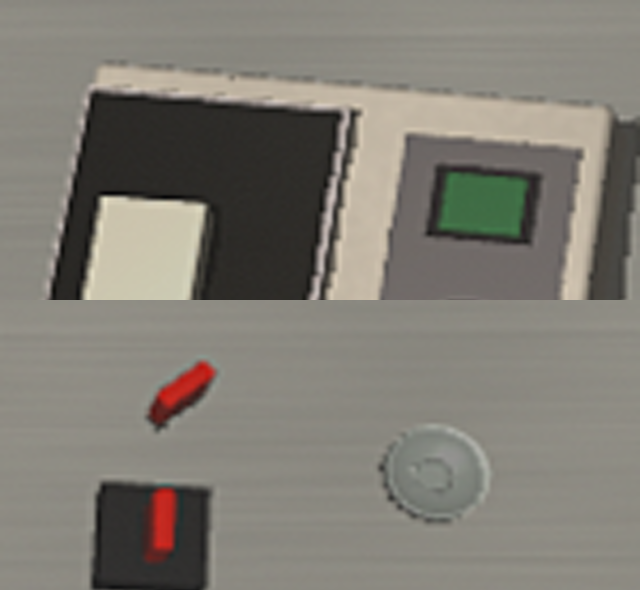

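The crop shows the chosen red key upright in the black rest at crop px (162,525), the loose key at (183,393), and the white dish flat on the platform. The measured sizes agree with those given. I set out for the blue dish at (454,-198) mm, yaw 36.4° + 180°.

```bash
cat > go.py <<'E'
import sys,numpy as np
from bench import telemetry
from scipy.spatial.transform import Rotation as R
def go(x,y,z,yaw):
    s=telemetry.sense(); M=R.from_euler("xyz",s["eef_rot"])
    d=M.inv().apply(np.array([x,y,z])-s["ee_pos"]*1000)
    t=-((yaw-np.degrees(s["eef_rot"][2])+180)%360-180)
    print("tool mm",d.round(1),"yaw",round(t,1),"q6",round(np.degrees(s["joints"][5])+0,0),"t",round(s["clock"],2))
if __name__=="__main__": go(*map(float,sys.argv[1:]))
E
python3 go.py 454 -198 160 216.4
```

```text
tool mm [-495.3 -545.4   71.3] yaw -60.5 q6 -12.0 t 0.1
```

Request:
send_rows(deltas=[{"travel":[-495,-545,71],"yaw":-60.5},{"travel":[-495,-545,71],"yaw":-60.5},{"travel":[-495,-545,71],"yaw":-60.5},{"travel":[-495,-545,71],"yaw":-60.5},{"travel":[-495,-545,71],"yaw":-60.5},{"travel":[-495,-545,71],"yaw":-60.5},{"travel":[-495,-545,71],"yaw":-60.5},{"travel":[-495,-545,71],"yaw":-60.5},{"travel":[-495,-545,71],"yaw":-60.5},{"travel":[-495,-545,71],"yaw":-60.5}])

```text
clock: 0.93
ee_pos: [0.3365, 0.1662, 0.1974]
eef_rot: [3.142, 0.0, -2.515]
ft_force: [-0.0, 0.5, -0.1]
gripper_width: 0.0853
grasp_force: 0.0
```

```bash
python3 go.py 454 -198 120 216.4
```

```text
tool mm [ 118.3 -363.9   77.3] yaw -0.5 q6 -118.0 t 0.93
```

Request:
send_rows(deltas=[{"travel":[118,-364,77],"yaw":-0.5},{"travel":[118,-364,77],"yaw":-0.5},{"travel":[118,-364,77],"yaw":-0.5},{"travel":[118,-364,77],"yaw":-0.5},{"travel":[118,-364,77],"yaw":-0.5},{"travel":[118,-364,77],"yaw":-0.5},{"travel":[118,-364,77],"yaw":-0.5},{"travel":[118,-364,77],"yaw":-0.5},{"travel":[118,-364,77],"yaw":-0.5},{"travel":[118,-364,77],"yaw":-0.5}])

```text
clock: 1.77
ee_pos: [0.4532, -0.2017, 0.1192]
eef_rot: [-3.141, -0.0, -2.515]
ft_force: [-1.1, 0.9, -1.2]
gripper_width: 0.0853
grasp_force: 0.0
```

```bash
python3 go.py 454 -198 45 216.4; python3 - <<'E'
from bench import r; print(r.grip_depth,[a for a in dir(r) if a[0]!='_'])
E
```

```text
tool mm [-2.8  2.6 74.2] yaw -0.5 q6 -164.0 t 1.77
-0.0187 ['MotionError', 'grip_depth']
```

Request:
send_rows(deltas=[{"travel":[-2.5,2.5,38]},{"travel":[-2.5,2.5,75]},{"travel":[-2.5,2.5,100]},{"travel":[-2.5,2.5,117]},{"travel":[-2.5,2.5,117]},{"travel":[-2.5,2.5,117]}])

```text
$.deltas[0]: bad value
```

Request:
send_rows(deltas=[{"travel":[0,0,0]},{"travel":[0,0,0]},{"travel":[0,0,0]},{"travel":[0,0,0]},{"travel":[0,0,0]},{"travel":[0,0,0]}], gripper=0.55, grip_force=40)

```text
$.deltas[0]: bad value
```

```bash
python3 go.py 454 -198 0 216.4;  python3 - <<'E'
from bench import snapshot; import cv2,numpy as np
im=snapshot("scene"); np.save("pics/s1.npy",im); cv2.imwrite("pics/s1.png",cv2.resize(im[130:310,100:340,::-1],None,fx=3,fy=3,interpolation=cv2.INTER_CUBIC))
E
```

```text
tool mm [ -2.9   2.6 119.2] yaw -0.5 q6 -164.0 t 1.77
```

View pics/s1.png

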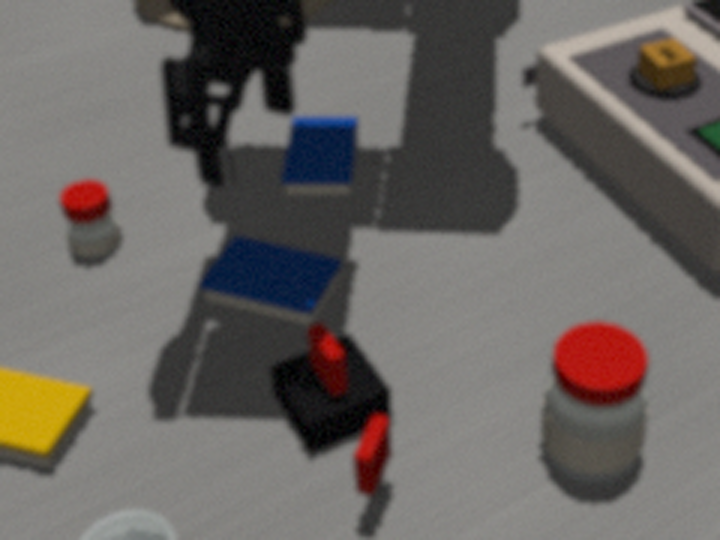

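Every row needs a yaw value, so both calls were refused and nothing moved. The gripper hovers at crop px (230,100), above the blue dish at (275,275).

Request:
send_rows(deltas=[{"travel":[-2.5,2.5,38],"yaw":0},{"travel":[-2.5,2.5,75],"yaw":0},{"travel":[-2.5,2.5,100],"yaw":0},{"travel":[-2.5,2.5,117],"yaw":0},{"travel":[-2.5,2.5,117],"yaw":0},{"travel":[-2.5,2.5,117],"yaw":0}])

```text
clock: 2.32
ee_pos: [0.4527, -0.1928, 0.0036]
eef_rot: [3.14, -0.0, -2.511]
ft_force: [0.5, -0.2, 0.9]
gripper_width: 0.0853
grasp_force: 0.0
```

Request:
send_rows(deltas=[{"travel":[0,0,0],"yaw":0},{"travel":[0,0,0],"yaw":0},{"travel":[0,0,0],"yaw":0},{"travel":[0,0,0],"yaw":0},{"travel":[0,0,0],"yaw":0},{"travel":[0,0,0],"yaw":0}], gripper=0.5, grip_force=40)

```text
clock: 2.82
ee_pos: [0.4537, -0.1941, 0.0052]
eef_rot: [-3.139, 0.001, -2.512]
ft_force: [0.1, 0.2, 8.2]
gripper_width: 0.0571
grasp_force: 42.2
```

```bash
python3 go.py 454 -198 0 216.4;  python3 - <<'E'
from bench import snapshot; import cv2,numpy as np
im=snapshot("scene"); np.save("pics/s1.npy",im); cv2.imwrite("pics/s2.png",cv2.resize(im[130:310,100:340,::-1],None,fx=3,fy=3,interpolation=cv2.INTER_CUBIC))
E
```

```text
tool mm [ 2.1 -3.3  5.2] yaw -0.3 q6 -163.0 t 2.82
```

View pics/s2.png

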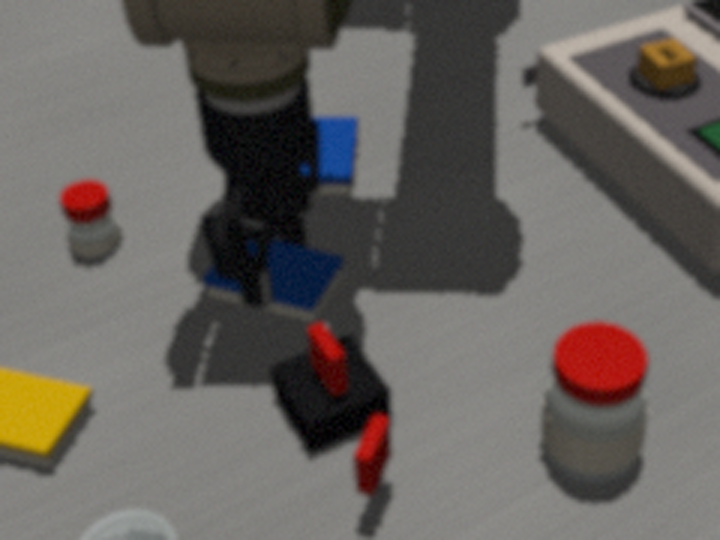

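The fingers straddle the blue dish (crop px 275,275). The opening is 57 mm with 42 N of grip, so the grasp is good. Next: lift and carry.

Request:
send_rows(deltas=[{"travel":[0,0,-10],"yaw":0},{"travel":[0,0,-40],"yaw":0},{"travel":[0,0,-75],"yaw":0},{"travel":[0,0,-110],"yaw":0},{"travel":[0,0,-145],"yaw":0},{"travel":[0,0,-180],"yaw":0},{"travel":[0,0,-190],"yaw":0}])

```text
clock: 3.45
ee_pos: [0.4541, -0.1944, 0.1995]
eef_rot: [-3.133, 0.003, -2.512]
ft_force: [0.2, -0.7, -0.8]
gripper_width: 0.0569
grasp_force: 43.9
```

```bash
python3 go.py 533 321 180 175.4
```

```text
tool mm [-367.3  370.1   17.2] yaw 40.7 q6 -163.0 t 3.45
```

Request:
send_rows(deltas=[{"travel":[-15,15,0],"yaw":4},{"travel":[-367,370,17],"yaw":40.7},{"travel":[-367,370,17],"yaw":40.7},{"travel":[-367,370,17],"yaw":40.7},{"travel":[-367,370,17],"yaw":40.7},{"travel":[-367,370,17],"yaw":40.7},{"travel":[-367,370,17],"yaw":40.7},{"travel":[-367,370,17],"yaw":40.7},{"travel":[-367,370,17],"yaw":40.7},{"travel":[-367,370,17],"yaw":40.7}])

```text
clock: 4.28
ee_pos: [0.5086, 0.1727, 0.1826]
eef_rot: [3.141, 0.001, 3.061]
ft_force: [1.9, -0.9, -0.7]
gripper_width: 0.0567
grasp_force: 43.9
```

```bash
python3 go.py 533 321 170 175.4
```

```text
tool mm [-12.3 149.8  12.6] yaw -0.0 q6 -79.0 t 4.28
```

Request:
send_rows(deltas=[{"travel":[-4,40,4],"yaw":0},{"travel":[-7,80,8],"yaw":0},{"travel":[-10,115,12],"yaw":0},{"travel":[-12,140,12],"yaw":0},{"travel":[-12,150,12],"yaw":0},{"travel":[-12,150,12],"yaw":0},{"travel":[-12,150,12],"yaw":0}])

```text
clock: 4.87
ee_pos: [0.5328, 0.3185, 0.17]
eef_rot: [-3.141, 0.0, 3.061]
ft_force: [0.1, -0.3, -0.4]
gripper_width: 0.0566
grasp_force: 43.9
```

```bash
python3 go.py 533 321 135 175.4;  python3 - <<'E'
from h import *
from bench import snapshot,telemetry
im=snapshot("top"); np.save("pics/t3.npy",im)
z=telemetry.sense()["ee_pos"][2]
for c in blobs(im,"blue",10): print(c.mean(0).round(), np.round(rect("top",c,z+.015),1))
for c in blobs(im,"white",10,(60,150,125,225)): print("w",c.mean(0).round(), np.round(rect("top",c,.11),1))
cv2.imwrite("pics/t3.png",cv2.resize(im[130:260,40:220,::-1],None,fx=4,fy=4,interpolation=cv2.INTER_CUBIC))
E
```

```text
tool mm [ 0.   2.5 35. ] yaw 0.0 q6 -65.0 t 4.87
[272. 273.] [338.1 -85.1  74.2  47.1 -34.5]
[ 81. 192.] [506.9 313.4  46.   42.7  89.7]
[ 86. 163.] [568.  310.3  48.2  13.   83.1]
[132.  31.] [875.3 226.7 189.4 103.7 -81.5]
w [ 88. 205.] [493.2 329.6  43.7  11.5  89.7]
```

View pics/t3.png

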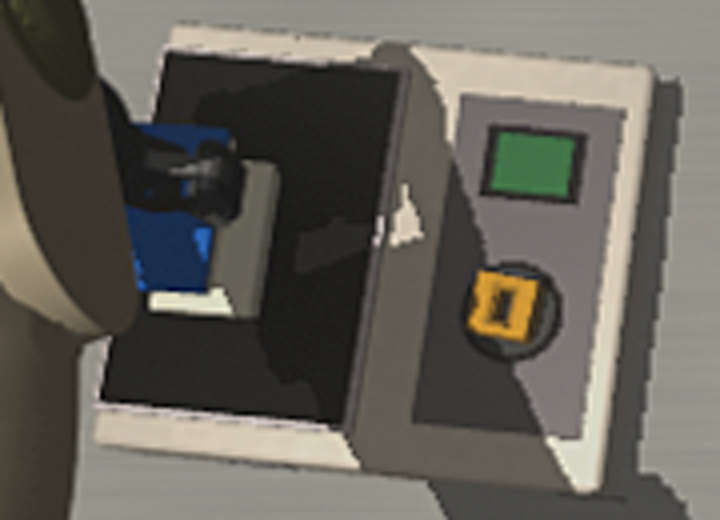

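The picture shows the blue dish held over the white one. Its right-hand corners are at crop px (230,128) and (212,291); the white dish's are at (278,165) and (262,318). I check these with rays.

```bash
python3 - <<'E'
from h import *
p=np.array([[230,128],[212,291]])/4+[40,130]-.375
w=cast("top",p,.185)*1000; e=w[0]-w[1]; L=np.hypot(*e); u=e/L
print(w.round(1),L, np.degrees(np.arctan2(u[1],u[0])),"centre",(w.mean(0)+29*np.array([-u[1],u[0]])).round(1))
im=np.load("pics/top0.npy")
g=cv2.cvtColor(im,cv2.COLOR_RGB2GRAY)
print(g[188,70:120])
print(g[160:215,92])
E
```

```text
[[572.5 284.6]
 [484.6 287.4]] 87.95368608886587 -1.8605920990569542 centre [529.5 315. ]
[136 144 136  26  37  40  41  40  36  32 131 214 199 197 197 196 196 197
 196 197 197 197 197 197 197 198 197 198 198 199 198 198 199 202 198 149
  59  63  30  34  42  43  43  42  42  43  44  43  43  43]
[ 42  43  42  41  41  42  42  40  29 100 188 201 195 195 196 196 196 196
 196 195 195 196 197 197 196 197 197 198 197 197 198 198 198 198 198 198
 199 198 200 199 199 200 200 200 200 200 203 209 123  27  36  40  39  41
  42]
```

Request:
send_rows(deltas=[{"travel":[-1,4.5,20],"yaw":0},{"travel":[-1,4.5,35],"yaw":0},{"travel":[-1,4.5,45],"yaw":0},{"travel":[-1,4.5,49],"yaw":0},{"travel":[-1,4.5,51],"yaw":0},{"travel":[-1,4.5,51],"yaw":0}])

```text
clock: 5.42
ee_pos: [0.5347, 0.3229, 0.1191]
eef_rot: [3.142, 0.0, 3.06]
ft_force: [0.1, -0.3, -0.7]
gripper_width: 0.0568
grasp_force: 43.9
```

```bash
python3 go.py 534 323 115 175.4;  python3 - <<'E'
from h import *
from bench import snapshot
for n in("top","scene"):
    im=snapshot(n); np.save(f"pics/{n}4.npy",im)
im=np.vstack([cv2.resize(np.load("pics/top4.npy")[150:215,60:130],None,fx=5,fy=5,interpolation=2),cv2.resize(np.load("pics/scene4.npy")[105:155,355:425],None,fx=5,fy=5,interpolation=2)])
cv2.imwrite("pics/4.png",im[:,:,::-1])
E
```

```text
tool mm [0.7 0.  4.1] yaw -0.1 q6 -65.0 t 5.42
```

View pics/4.png

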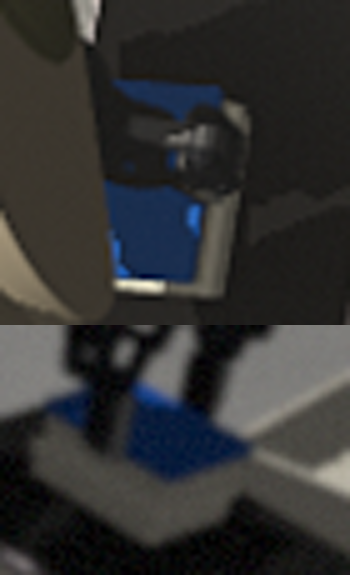

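```bash
python3 - <<'E'
from h import *
p=np.array([[221,86],[196,281]])/5+[60,150]-.4
for z in (.132,.134):
    w=cast("top",p,z)*1000; e=w[0]-w[1]; L=np.hypot(*e); u=e/L
    print(w.round(1),L.round(1), np.degrees(np.arctan2(u[1],u[0])),"centre",(w.mean(0)+29*np.array([-u[1],u[0]])).round(1))
for c in blobs(np.load("pics/top0.npy"),"white",25,(70,160,118,215)):
    b=cv2.boxPoints(cv2.minAreaRect(cast("top",c,.11).astype(np.float32)*1000)); print(b.round(1))
# scene view corners: right and front lid corners of blue
q=np.array([[250,452-325],[167,478-325],[45,405-325]])/5+[355,105]-.4
print(cast("scene",q,.134).round(4))
E
```

```text
[[575.4 290.4]
 [486.3 295.2]] 89.2 -3.051101919262987 centre [532.4 321.7]
[[574.9 289.6]
 [486.  294.4]] 89.0 -3.0511019192629867 centre [532.  320.9]
[[484.7 297.2]
 [572.7 290.1]
 [577.1 344.8]
 [489.1 351.9]]
[[0.5849 0.3378]
 [0.5784 0.2839]
 [0.4929 0.2921]]
```

The top crop puts the blue dish's lid centre at (532,321), against (531,321) for the white dish. In the scene crop the two dishes' sides look flush. Now I lower it to contact.

Request:
send_rows(deltas=[{"travel":[0.5,0,1.5],"yaw":0},{"travel":[0.5,0,3],"yaw":0},{"travel":[0.5,0,4],"yaw":0},{"travel":[0.5,0,4.5],"yaw":0},{"travel":[0.5,0,4.5],"yaw":0}])

```text
clock: 5.93
ee_pos: [0.534, 0.3236, 0.1153]
eef_rot: [3.141, 0.001, 3.061]
ft_force: [-2.8, -1.0, 5.8]
gripper_width: 0.0572
grasp_force: 44.6
```

Request:
send_rows(deltas=[{"travel":[0,0,0],"yaw":0},{"travel":[0,0,0],"yaw":0},{"travel":[0,0,0],"yaw":0},{"travel":[0,0,0],"yaw":0},{"travel":[0,0,-3],"yaw":0},{"travel":[0,0,-15],"yaw":0},{"travel":[0,0,-50],"yaw":0},{"travel":[0,0,-85],"yaw":0},{"travel":[0,0,-90],"yaw":0}], gripper=1.0)

```text
clock: 6.68
ee_pos: [0.5357, 0.3242, 0.2107]
eef_rot: [3.137, 0.009, 3.061]
ft_force: [-0.5, 0.3, 0.6]
gripper_width: 0.0853
grasp_force: 0.0
```

```bash
python3 go.py 473 -397 160 39.5
```

```text
tool mm [   5.  -724.2   47.5] yaw 135.9 q6 -65.0 t 6.68
```

Request:
send_rows(deltas=[{"travel":[5,-724,47],"yaw":135.9},{"travel":[5,-724,47],"yaw":135.9},{"travel":[5,-724,47],"yaw":135.9},{"travel":[5,-724,47],"yaw":135.9},{"travel":[5,-724,47],"yaw":135.9},{"travel":[5,-724,47],"yaw":135.9},{"travel":[5,-724,47],"yaw":135.9},{"travel":[5,-724,47],"yaw":135.9},{"travel":[5,-724,47],"yaw":135.9},{"travel":[5,-724,47],"yaw":135.9}])

```text
clock: 7.52
ee_pos: [0.4971, -0.0927, 0.1774]
eef_rot: [3.141, 0.001, 1.805]
ft_force: [1.0, -0.9, 0.5]
gripper_width: 0.0854
grasp_force: 0.0
```

```bash
python3 go.py 473 -397 120 39.5;  python3 - <<'E'
from h import *
from bench import snapshot
im=snapshot("top"); np.save("pics/t5.npy",im)
for z,col in((.13,"blue"),(.02,"yellow")):
    for c in blobs(im,col,30): print(col,c.mean(0).round(), np.round(rect("top",c,z),1))
E
```

```text
tool mm [-290.4  -94.1   57.5] yaw 63.9 q6 -37.0 t 7.52
blue [278. 276.] [332.5 -95.4  79.   28.4 -34.6]
blue [ 88. 186.] [531.7 323.2  90.5  59.   -4.7]
blue [132.  31.] [911.2 245.7 201.8 110.6 -81.3]
yellow [397. 217.] [ 473.4 -400.    89.7   58.2   39.7]
```

Request:
send_rows(deltas=[{"travel":[-290,-94,57],"yaw":63.9},{"travel":[-290,-94,57],"yaw":63.9},{"travel":[-290,-94,57],"yaw":63.9},{"travel":[-290,-94,57],"yaw":63.9},{"travel":[-290,-94,57],"yaw":63.9},{"travel":[-290,-94,57],"yaw":63.9},{"travel":[-290,-94,57],"yaw":63.9},{"travel":[-290,-94,57],"yaw":63.9},{"travel":[-290,-94,57],"yaw":63.9},{"travel":[-290,-94,57],"yaw":63.9}])

```text
clock: 8.4
ee_pos: [0.4748, -0.3959, 0.1196]
eef_rot: [-3.141, -0.0, 0.69]
ft_force: [0.1, 0.7, -0.1]
gripper_width: 0.0858
grasp_force: 0.0
```

```bash
python3 go.py 473 -397 3 39.5
```

```text
tool mm [ -2.1  -0.2 116.6] yaw 0.0 q6 -0.0 t 8.4
```

Request:
send_rows(deltas=[{"travel":[-2,0,38],"yaw":0},{"travel":[-2,0,75],"yaw":0},{"travel":[-2,0,100],"yaw":0},{"travel":[-2,0,115.5],"yaw":0},{"travel":[-2,0,115.5],"yaw":0},{"travel":[-2,0,115.5],"yaw":0}])

```text
clock: 8.9
ee_pos: [0.4741, -0.3955, 0.005]
eef_rot: [-3.141, -0.0, 0.699]
ft_force: [0.2, -0.7, 0.6]
gripper_width: 0.0853
grasp_force: 0.0
```

Request:
send_rows(deltas=[{"travel":[0,0,0],"yaw":0},{"travel":[0,0,0],"yaw":0},{"travel":[0,0,0],"yaw":0},{"travel":[0,0,0],"yaw":0},{"travel":[0,0,0],"yaw":0},{"travel":[0,0,0],"yaw":0}], gripper=0.5, grip_force=40)

```text
clock: 9.4
ee_pos: [0.4745, -0.3966, 0.0067]
eef_rot: [3.138, -0.0, 0.696]
ft_force: [0.2, 0.6, 6.2]
gripper_width: 0.057
grasp_force: 42.8
```

```bash
python3 go.py 473 -397 3 39.5
```

```text
tool mm [-1.4 -0.6  3.7] yaw 0.4 q6 -1.0 t 9.4
```

Request:
send_rows(deltas=[{"travel":[0,0,-10],"yaw":0},{"travel":[0,0,-40],"yaw":0},{"travel":[0,0,-75],"yaw":0},{"travel":[0,0,-110],"yaw":0},{"travel":[0,0,-145],"yaw":0},{"travel":[0,0,-180],"yaw":0},{"travel":[0,0,-200],"yaw":0}])

```text
clock: 9.98
ee_pos: [0.4741, -0.3964, 0.2104]
eef_rot: [3.135, 0.0, 0.696]
ft_force: [1.1, -0.9, -0.9]
gripper_width: 0.0564
grasp_force: 43.1
```

```bash
python3 go.py 533.5 323 190 -4.7
```

```text
tool mm [ 506.9 -514.    16.9] yaw 44.6 q6 -1.0 t 9.98
```

Request:
send_rows(deltas=[{"travel":[15,-15,0],"yaw":2},{"travel":[507,-514,18],"yaw":44.6},{"travel":[507,-514,18],"yaw":44.6},{"travel":[507,-514,18],"yaw":44.6},{"travel":[507,-514,18],"yaw":44.6},{"travel":[507,-514,18],"yaw":44.6},{"travel":[507,-514,18],"yaw":44.6},{"travel":[507,-514,18],"yaw":44.6},{"travel":[507,-514,18],"yaw":44.6},{"travel":[507,-514,18],"yaw":44.6}])

```text
clock: 10.82
ee_pos: [0.5057, -0.0078, 0.1965]
eef_rot: [3.141, -0.002, -0.083]
ft_force: [1.1, 0.0, -1.2]
gripper_width: 0.0571
grasp_force: 43.1
```

```bash
python3 go.py 533.5 323 190 -4.7
```

```text
tool mm [ 3.00e-01 -3.32e+02  6.40e+00] yaw -0.0 q6 80.0 t 10.82
```

Request:
send_rows(deltas=[{"travel":[0,-40,6],"yaw":0},{"travel":[0,-80,6],"yaw":0},{"travel":[0,-120,6],"yaw":0},{"travel":[0,-160,6],"yaw":0},{"travel":[0,-200,6],"yaw":0},{"travel":[0,-240,6],"yaw":0},{"travel":[0,-280,6],"yaw":0},{"travel":[0,-312,6],"yaw":0},{"travel":[0,-332,6],"yaw":0},{"travel":[0,-332,6],"yaw":0}])

```text
clock: 11.65
ee_pos: [0.5328, 0.3247, 0.19]
eef_rot: [-3.14, -0.001, -0.078]
ft_force: [-0.4, 0.2, -0.4]
gripper_width: 0.0568
grasp_force: 43.1
```

```bash
python3 go.py 533.5 323 141 -4.7
```

```text
tool mm [ 0.7  1.7 49. ] yaw 0.2 q6 115.0 t 11.65
```

Request:
send_rows(deltas=[{"travel":[0.5,1.5,20],"yaw":0},{"travel":[0.5,1.5,35],"yaw":0},{"travel":[0.5,1.5,44],"yaw":0},{"travel":[0.5,1.5,48.5],"yaw":0},{"travel":[0.5,1.5,48.5],"yaw":0},{"travel":[0.5,1.5,48.5],"yaw":0}])

```text
clock: 12.15
ee_pos: [0.5343, 0.3193, 0.1417]
eef_rot: [-3.141, -0.001, -0.083]
ft_force: [0.1, 0.8, 0.1]
gripper_width: 0.0562
grasp_force: 43.1
```

```bash
python3 go.py 533.5 323 137 -4.7;  python3 - <<'E'
from h import *
from bench import snapshot
for n in("top","scene"):
    im=snapshot(n); np.save(f"pics/{n}6.npy",im)
im=np.vstack([cv2.resize(np.load("pics/top6.npy")[150:215,60:130],None,fx=5,fy=5,interpolation=2),cv2.resize(np.load("pics/scene6.npy")[95:150,355:425],None,fx=5,fy=5,interpolation=2)])
cv2.imwrite("pics/6.png",im[:,:,::-1])
E
```

```text
tool mm [-1.1 -3.6  4.7] yaw -0.1 q6 115.0 t 12.15
```

View pics/6.png

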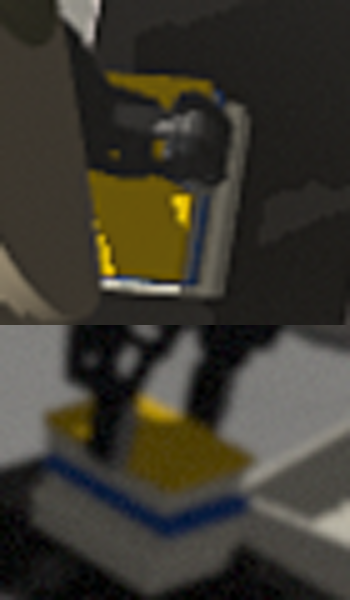

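```bash
python3 go.py 533.5 323 137 -4.7; python3 - <<'E'
from h import *
p=np.array([[215,80],[187,281]])/5+[60,150]-.4
w=cast("top",p,.156)*1000; e=w[0]-w[1]; L=np.hypot(*e); u=e/L
print(w.round(1),L.round(1), np.degrees(np.arctan2(u[1],u[0])),"centre",(w.mean(0)+29*np.array([-u[1],u[0]])).round(1))
im=np.load("pics/scene6.npy"); P=lambda a:np.array(a)/5+[355,95]-.4
print(cast("scene",P([[252,463-325],[170,491-325],[45,420-325]]),.155)*1000)
print(cast("scene",P([[250,490-325],[166,520-325],[45,458-325]]),.13)*1000)
E
```

```text
tool mm [-1.1 -3.4  4.9] yaw -0.0 q6 115.0 t 12.25
[[571.6 283.8]
 [482.3 289.5]] 89.6 -3.6267067476538046 centre [528.8 315.6]
[[582.13874621 334.89338807]
 [577.86633252 279.8702922 ]
 [492.75946221 286.9339426 ]]
[[572.79768381 354.67460091]
 [568.72580773 296.03553083]
 [490.25289583 296.02857672]]
```

The yellow dish hovers about 5 mm above the blue one, with lid corners at crop px (215,80) and (187,281). It reads about 4–7 mm low in y, so I correct by about 4.5 mm and look again.

Request:
send_rows(deltas=[{"travel":[0.5,-2,0],"yaw":0},{"travel":[1,-4.5,0],"yaw":0},{"travel":[1,-4.5,1.5],"yaw":0},{"travel":[1,-4.5,2.5],"yaw":0},{"travel":[1,-4.5,2.5],"yaw":0},{"travel":[1,-4.5,2.5],"yaw":0}])

```text
clock: 12.75
ee_pos: [0.5352, 0.3239, 0.1382]
eef_rot: [3.141, 0.0, -0.083]
ft_force: [-0.4, -0.5, -0.8]
gripper_width: 0.0569
grasp_force: 43.1
```

```bash
python3 - <<'E'
from h import *
from bench import snapshot,telemetry
print(telemetry.sense()["ee_pos"])
a=np.load("pics/top6.npy"); b=snapshot("top"); np.save("pics/top7.npy",b)
# yellow right/bottom edges: before vs now (dark+bright yellow)
def m(im): return cv2.inRange(cv2.cvtColor(im,cv2.COLOR_RGB2HSV),(18,150,40),(34,255,255))[150:215,60:130]
for im in(a,b):
    c=max(cv2.findContours(m(im),0,1)[0],key=cv2.contourArea)[:,0]+[60,150]; ys,xs=np.nonzero(m(im)); 
    lo=ys>32
    print("right edge col (rows 190-203)",[60+xs[ys==k].max() for k in range(40,53)], "bottom row",ys.max()+150)
    print("blue col",[60+np.nonzero(cv2.inRange(cv2.cvtColor(im,cv2.COLOR_RGB2HSV),(105,100,30),(125,255,255))[150+k,60:130])[0] for k in (42,46,50)])
E
```

```text
[0.53522688 0.32392636 0.13815674]
right edge col (rows 190-203) [np.int64(98), np.int64(97), np.int64(97), np.int64(97), np.int64(97), np.int64(97), np.int64(97), np.int64(96), np.int64(96), np.int64(96), np.int64(96), np.int64(96), np.int64(96)] bottom row 205
blue col [array([100]), array([100]), array([99])]
right edge col (rows 190-203) [np.int64(96), np.int64(96), np.int64(96), np.int64(96), np.int64(95), np.int64(95), np.int64(95), np.int64(95), np.int64(95), np.int64(95), np.int64(95), np.int64(95), np.int64(94)] bottom row 205
blue col [array([ 99, 100]), array([98, 99]), array([98, 99])]
```

```bash
python3 - <<'E'
from h import *
print(cast("top",[95.5,196],.152)*1000, cast("top",[99.6,196],.13)*1000, cast("top",[95,205.5],.152)*1000, cast("top",[92,206],.13)*1000)
for c in blobs(np.load("pics/t5.npy"),"blue",30): 
    print(cv2.boxPoints(cv2.minAreaRect(cast("top",c,.13).astype(np.float32)*1000)).round(1)[:4].tolist())
E
```

```text
[[504.53482892 295.93529175]] [[508.77493864 295.78625358]] [[483.62633905 295.44887216]] [[486.31001275 310.99407253]]
[[291.8999938964844, -84.5999984741211], [356.8999938964844, -129.5], [373.0, -106.19999694824219], [308.1000061035156, -61.29999923706055]]
[[484.20001220703125, 297.5], [574.4000244140625, 290.1000061035156], [579.2000122070312, 348.8999938964844], [489.1000061035156, 356.29998779296875]]
[[841.2999877929688, 337.1000061035156], [871.7000122070312, 137.60000610351562], [981.0999755859375, 154.3000030517578], [950.5999755859375, 353.79998779296875]]
```

The edges agree to within about 2 mm. I lower to contact and release.

Request:
send_rows(deltas=[{"travel":[0,0,1],"yaw":0},{"travel":[0,0,2],"yaw":0},{"travel":[0,0,2.5],"yaw":0},{"travel":[0,0,2.5],"yaw":0}])

```text
clock: 13.13
ee_pos: [0.5354, 0.324, 0.1367]
eef_rot: [-3.141, -0.001, -0.083]
ft_force: [-2.2, -0.7, 5.7]
gripper_width: 0.0566
grasp_force: 43.8
```

Request:
send_rows(deltas=[{"travel":[0,0,0],"yaw":0},{"travel":[0,0,0],"yaw":0},{"travel":[0,0,0],"yaw":0},{"travel":[0,0,0],"yaw":0},{"travel":[0,0,-3],"yaw":0},{"travel":[0,0,-15],"yaw":0},{"travel":[0,0,-50],"yaw":0},{"travel":[0,0,-80],"yaw":0},{"travel":[0,0,-80],"yaw":0}], gripper=1.0)

```text
clock: 13.88
ee_pos: [0.5371, 0.3247, 0.2225]
eef_rot: [-3.137, -0.01, -0.083]
ft_force: [0.8, -0.2, 1.1]
gripper_width: 0.0854
grasp_force: 0.0
```

```bash
python3 go.py 565 -80 180 177.7
```

```text
tool mm [ 60.7 401.3  41.2] yaw 177.6 q6 115.0 t 13.88
```

Request:
send_rows(deltas=[{"travel":[61,401,0],"yaw":-70},{"travel":[61,401,0],"yaw":-70},{"travel":[61,401,0],"yaw":-70},{"travel":[61,401,0],"yaw":-70},{"travel":[61,401,0],"yaw":-70},{"travel":[61,401,0],"yaw":-70},{"travel":[61,401,0],"yaw":-70},{"travel":[61,401,0],"yaw":-70},{"travel":[61,401,0],"yaw":-70},{"travel":[61,401,0],"yaw":-70}])

```text
clock: 14.72
ee_pos: [0.5617, -0.0634, 0.216]
eef_rot: [3.141, -0.0, 1.082]
ft_force: [1.1, -0.0, 0.8]
gripper_width: 0.0854
grasp_force: 0.0
```

```bash
python3 go.py 580 -216 150 177.7;  python3 - <<'E'
from h import *
from bench import snapshot
im=snapshot("top"); np.save("pics/t8.npy",im)
HSV["blue"]=((105,60,30),(125,255,255))
for z,col in((.15,"yellow"),(.13,"blue"),(.103,"brass")):
    for c in blobs(im,col,10,(60,140,220,240)): print(col,c.mean(0).round(), np.round(rect("top",c,z),1))
# slot in brass block: dark pixels inside
b=blobs(np.load("pics/top0.npy"),"brass",20,(140,180,200,230))[0]
for nm in("top0","t8"):
    I=np.load(f"pics/{nm}.npy"); g=I[:,:,0]; M=np.zeros(g.shape,np.uint8); cv2.fillPoly(M,[b],255); M=cv2.erode(M,np.ones((5,5)))
    ys,xs=np.nonzero((M>0)&(g<110)); w=cast("top",np.c_[xs,ys],.1)*1000
    print(nm,len(xs),w.mean(0) if len(xs) else 0); 
    if len(xs)>5:
        e,v=np.linalg.eigh(np.cov(w.T)); print(np.sqrt(12*e),np.degrees(np.arctan2(v[1,1],v[0,1])))
print(np.load("pics/top0.npy")[195:217,154:178,0])
# key: bright top face of grip
I=np.load("pics/t8.npy"); print(I[160:182,318:334,0])
E
```

```text
tool mm [-126.2   87.8   66.1] yaw -115.7 q6 10.0 t 14.72
yellow [ 84. 185.] [530.8 323.2  90.6  57.5  -4.7]
blue [100. 188.] [529.4 296.2  88.2   9.2  -7.5]
brass [165. 206.] [489.8 155.8  35.5  35.2 -11.9]
top0 33 [489.55798806 156.01816162]
[ 9.58267662 19.65899388] 177.43790234773917
t8 30 [489.39426271 155.76871872]
[ 9.40797374 18.72330107] 176.38754319132207
[[113 113 113 113 112 112 112 113 116 120 110  77  76  79  77  78  78  89
  112 121 118 116 115 114]
 [112 113 112 113 113 110 110 113 104  72  65  43  48  48  47  47  47  52
   71  79  94 121 118 114]
 [112 113 112 114 111 122 134  98  66  24  40  61  64  67  68  69  65  56
   51  44  60  95 112 119]
 [114 114 114 114 109 142 191 180 177 166 137 122  59  61  61  63  65  67
   69  65  54  58  71  96]
 [113 114 114 115 102 132 205 199 200 199 193 190 180 182 169 137 120  59
   56  39  45  46  40  59]
 [115 115 116 104  78 141 202 194 191 178 168 178 196 199 202 193 189 180
  184 168  96  42  36  39]
 [114 116 109  73  88 171 200 196 188 160 154 166 176 176 180 185 195 202
  207 189  93  55  43  40]
 [115 117 103  42 118 198
[... 2265 characters left out ...]
 192  98  41  49  52  51  51]
 [ 52  51  47  60  80 133 211 211 210 189  75  42  50  51  51  50]
 [ 51  50  45  58  80 128 207 213 209 186  61  42  50  52  52  51]
 [ 51  51  49  62  79 127 205 212 209 185  59  44  50  51  52  50]
 [ 50  50  48  62  81 131 208 213 210 185  56  44  49  51  51  49]
 [ 50  51  47  62  81 136 214 216 211 185  57  45  51  52  51  51]
 [ 51  51  49  62  81 135 212 213 213 180  46  46  51  50  51  49]
 [ 52  49  48  64  88 109 138 139 139 112  41  49  52  52  51  50]
 [ 52  51  48  70 100 100  95  95  83  45  48  51  52  51  53  50]
 [ 50  50  48  74 110 106 104  96  69  45  51  52  52  52  52  50]
 [ 51  50  49  57  76  75  73  64  52  49  51  52  52  52  51  49]]
```

Request:
send_rows(deltas=[{"travel":[-126,88,60],"yaw":-71},{"travel":[-126,88,60],"yaw":-71},{"travel":[-126,88,60],"yaw":-71},{"travel":[-126,88,60],"yaw":-71},{"travel":[-126,88,60],"yaw":-71},{"travel":[-126,88,60],"yaw":-71},{"travel":[-126,88,60],"yaw":-71},{"travel":[-126,88,60],"yaw":-71},{"travel":[-126,88,60],"yaw":-71},{"travel":[-126,88,60],"yaw":-71}])

```text
clock: 15.6
ee_pos: [0.5795, -0.2142, 0.1558]
eef_rot: [3.142, 0.0, 2.321]
ft_force: [-0.2, 0.9, -0.3]
gripper_width: 0.0856
grasp_force: 0.0
```

```bash
python3 go.py 581 -217 120 177.7
```

```text
tool mm [-3.  -0.8 35.8] yaw -44.7 q6 -74.0 t 15.6
```

Request:
send_rows(deltas=[{"travel":[-3,-1,35],"yaw":-44.7},{"travel":[-3,-1,35],"yaw":-44.7},{"travel":[-3,-1,35],"yaw":-44.7},{"travel":[-3,-1,35],"yaw":-44.7},{"travel":[-3,-1,35],"yaw":-44.7},{"travel":[-3,-1,35],"yaw":-44.7},{"travel":[-3,-1,35],"yaw":-44.7},{"travel":[-3,-1,35],"yaw":-44.7},{"travel":[-3,-1,35],"yaw":-44.7}])

```text
clock: 16.35
ee_pos: [0.5808, -0.2171, 0.1208]
eef_rot: [-3.142, 0.0, 3.094]
ft_force: [0.0, -0.0, -0.9]
gripper_width: 0.0855
grasp_force: 0.0
```

```bash
python3 go.py 581 -217 33 177.7
```

```text
tool mm [-0.2  0.1 87.8] yaw -0.4 q6 -119.0 t 16.35
```

Request:
send_rows(deltas=[{"travel":[0,0,38],"yaw":0},{"travel":[0,0,65],"yaw":0},{"travel":[0,0,80],"yaw":0},{"travel":[0,0,87],"yaw":0},{"travel":[0,0,87],"yaw":0}], gripper=0.7)

```text
clock: 16.77
ee_pos: [0.5803, -0.2168, 0.0325]
eef_rot: [3.14, -0.002, 3.094]
ft_force: [-0.3, 0.3, -0.1]
gripper_width: 0.0599
grasp_force: 0.0
```

Request:
send_rows(deltas=[{"travel":[0,0,0],"yaw":0},{"travel":[0,0,0],"yaw":0},{"travel":[0,0,0],"yaw":0},{"travel":[0,0,0],"yaw":0},{"travel":[0,0,0],"yaw":0},{"travel":[0,0,0],"yaw":0},{"travel":[0,0,0],"yaw":0},{"travel":[0,0,0],"yaw":0}], gripper=0.0, grip_force=50)

```text
clock: 17.43
ee_pos: [0.5813, -0.2185, 0.0351]
eef_rot: [-3.139, 0.002, 3.095]
ft_force: [-2.8, -5.9, 2.4]
gripper_width: 0.0108
grasp_force: 52.2
```

Request:
send_rows(deltas=[{"travel":[0,0,-8],"yaw":0},{"travel":[0,0,-20],"yaw":0},{"travel":[0,0,-40],"yaw":0},{"travel":[0,0,-80],"yaw":0},{"travel":[0,0,-120],"yaw":0},{"travel":[0,0,-150],"yaw":0},{"travel":[0,0,-160],"yaw":0},{"travel":[0,0,-160],"yaw":0}])

```text
clock: 18.1
ee_pos: [0.5816, -0.2174, 0.1971]
eef_rot: [-3.139, 0.005, 3.095]
ft_force: [-0.5, -0.7, -0.8]
gripper_width: 0.0115
grasp_force: 51.6
```

```bash
python3 go.py 491 156.5 160 169; python3 - <<'E'
from h import *
from bench import snapshot,telemetry
s=telemetry.sense();print(s["ee_pos"],s["eef_rot"],s["gripper_width"],s["grasp_force"])
im=snapshot("scene"); np.save("pics/sc9.npy",im)
HSV["red"]=((0,170,40),(8,255,255))
for c in blobs(im,"red",8): print(c.mean(0).round(),c.min(0),c.max(0))
E
```

```text
tool mm [107.9 369.4  35.5] yaw 8.4 q6 -119.0 t 18.1
[ 0.5816087  -0.21740853  0.19709563] [-3.13875543  0.00543915  3.09549789] 0.01148879998689189 51.620795130729675
[224. 279.] [219 268] [229 294]
[299. 251.] [285 238] [314 264]
[128. 196.] [121 191] [134 202]
[206. 183.] [203 172] [210 194]
```

Request:
send_rows(deltas=[{"travel":[10,20,5],"yaw":4},{"travel":[22,58,10],"yaw":8.4},{"travel":[35,96,15],"yaw":8.4},{"travel":[48,134,20],"yaw":8.4},{"travel":[60,172,25],"yaw":8.4},{"travel":[72,210,30],"yaw":8.4},{"travel":[84,248,35],"yaw":8.4},{"travel":[92,286,35],"yaw":8.4},{"travel":[100,324,35],"yaw":8.4},{"travel":[105,350,35],"yaw":8.4}])

```text
clock: 18.98
ee_pos: [0.4898, 0.1402, 0.1567]
eef_rot: [-3.141, -0.005, 2.95]
ft_force: [0.8, -0.9, -0.2]
gripper_width: 0.0114
grasp_force: 51.6
```

```bash
python3 go.py 491 156.5 160 169
```

```text
tool mm [ 1.9 16.3 -3.3] yaw 0.0 q6 -76.0 t 18.98
```

Request:
send_rows(deltas=[{"travel":[1,10,-3],"yaw":0},{"travel":[1,16,-3],"yaw":0},{"travel":[1,16,-3],"yaw":0},{"travel":[1,16,-3],"yaw":0}])

```text
clock: 19.32
ee_pos: [0.4943, 0.1524, 0.161]
eef_rot: [-3.141, -0.001, 2.948]
ft_force: [0.2, 0.2, -0.6]
gripper_width: 0.0112
grasp_force: 51.6
```

```bash
python3 go.py 491 156.5 160 169; python3 - <<'E'
from h import *
from bench import snapshot
for n in("top","scene"):
    im=snapshot(n); np.save(f"pics/{n}10.npy",im)
im=np.hstack([cv2.resize(np.load("pics/top10.npy")[180:235,130:200],None,fx=5,fy=5,interpolation=2),cv2.resize(np.load("pics/scene10.npy")[115:170,290:360],None,fx=5,fy=5,interpolation=2)])
cv2.imwrite("pics/10.png",im[:,:,::-1])
E
```

```text
tool mm [4.  3.4 1. ] yaw -0.1 q6 -75.0 t 19.32
```

View pics/10.png

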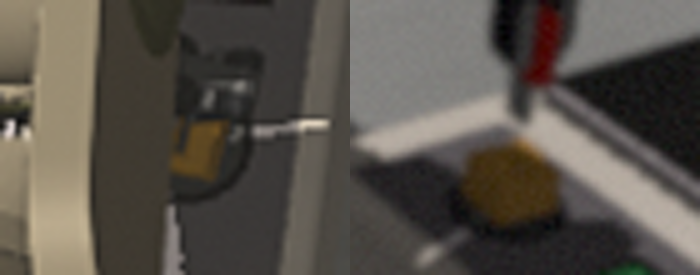

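The scene half shows the key's blade tip at crop px (520,115), just above and behind the brass block at (512,183). I measure the tip and the slot in the same camera.

```bash
python3 - <<'E'
from h import *
I=np.load("pics/scene0.npy"); b=blobs(I,"brass",20,(300,130,345,170))
print([ (c.min(0),c.max(0)) for c in b])
print(I[140:162,310:336,0])
J=np.load("pics/scene10.npy"); print(J[124:146,314:336].astype(int)[:,:,0]); print(J[124:146,318:332].astype(int)[:,:,2])
E
```

```text
[(array([314, 144], dtype=int32), array([330, 152], dtype=int32))]
[[168 165 163 158 152 147 138 127 117 109 108 116 136 151 162 169 173 170
  173 171 171 170 159 144 126 107]
 [160 150 141 133 123 116 106  97  93  85  86  92 107 131 148 161 169 169
  168 169 168 169 169 162 156 142]
 [132 117 107 100  98  87  90  87  85  87  89 100 108 122 139 154 162 167
  168 169 173 169 170 170 167 162]
 [103  93  85  90  85  92  94 101 104 110 116 119 125 136 145 152 153 159
  162 167 170 169 169 171 171 172]
 [ 85  84  86  90 101 116 120 121 125 126 133 136 135 144 146 151 150 148
  151 158 169 169 168 170 169 169]
 [ 84  83  88 100 115 134 141 139 139 131 128 125 131 133 144 149 149 145
  143 146 156 165 169 169 170 169]
 [ 82  85  82  92 113 133 146 147 139 129 113 102 102 117 129 139 147 146
  143 141 143 152 162 170 170 171]
 [ 83  81  76  78  93 116 135 146 144 131 107  88  79  94 112 128 138 148
  146 140 136 138 145 158 165 169]
 [ 85  83  74  66  68  90 116 137 143 140 127 105  85  82  95 116 130 143
  147 143 131 122 118 137 153 163]
 [ 83  83  75  64  57  67  88 111 136 145 144 130 10
[... 4011 characters left out ...]
5 135 105  68  50  48  63  82 104 100  80  75  92]
 [158 153 139 108  69  49  48  69  93 111 107  85  72  71]
 [161 157 142 106  73  50  50  68 101 123 122 107  88  72]
 [162 160 147 117  88  61  55  74 113 141 146 137 118 101]
 [160 156 149 134 111  85  73  87 123 151 160 157 149 133]
 [144 138 137 132 128 112 103 111 136 156 161 161 161 150]
 [115 107 111 115 123 126 129 138 153 160 164 163 161 159]
 [ 97  90  90  93 104 114 131 144 154 159 161 162 160 162]
 [ 88  80  85  83  87  91 112 130 145 152 158 161 160 160]
 [ 75  73  71  67  64  61  76 100 124 139 153 159 160 161]
 [ 49  52  45  40  37  35  45  57  90 112 135 148 157 161]
 [ 31  25  21  20  19  19  23  39  53  79 105 130 151 156]]
```

```bash
python3 - <<'E'
from h import *
I=np.load("pics/scene0.npy"); m=cv2.inRange(cv2.cvtColor(I,cv2.COLOR_RGB2HSV),(8,110,40),(25,255,255))[138:165,305:340]
for r in m: print(''.join('#' if v else '.' for v in r))
print("slot?",cast("scene",[[323,146.7],[322.5,147.5]],.103)*1000)
print("tip",cast("scene",[[323.65,136.6],[323.65,137.5]],.130)*1000)
# project expected
c=camera_info("scene");T=np.linalg.inv(c["extrinsics"])
for P in([.4895,.156,.103],[.4943,.1524,.130]):
    q=np.array(c["mtx"])@(T@[*P,1])[:3]; print(P,q[:2]/q[2])
E
```

```text
...................................
...................................
...................................
...................................
...................................
................####...............
...........###########.............
.........##############............
.........###############...........
.........################..........
.........#################.........
.........##################........
.........##################........
.........##################........
........##################.........
........##################.........
.........#################.........
..........################.........
...........###############.........
............#############..........
.............########..............
..............####.................
...................................
...................................
...................................
...................................
...................................
slot? [[491.82260112 157.0538276 ]
 [493.88571216 153.4744964 ]]
tip [[489.43875438 157.3443609 ]
 [492.61889577 154.37341265]]
[0.4895, 0.156, 0.103] [322.03285146 146.42382039]
[0.4943, 0.1524, 0.13] [323.52626065 138.02701244]
```

Request:
send_rows(deltas=[{"travel":[2,2,0],"yaw":0},{"travel":[4,3.5,0],"yaw":0},{"travel":[4,3.5,10],"yaw":0},{"travel":[4,3.5,18],"yaw":0},{"travel":[4,3.5,22],"yaw":0},{"travel":[4,3.5,22],"yaw":0},{"travel":[4,3.5,22],"yaw":0}])

```text
clock: 20.0
ee_pos: [0.4909, 0.1574, 0.1397]
eef_rot: [-3.141, -0.0, 2.949]
ft_force: [0.2, -0.3, -0.3]
gripper_width: 0.0111
grasp_force: 51.6
```

```bash
python3 go.py 491 156.5 125 169; python3 - <<'E'
from h import *
from bench import snapshot
im=snapshot("scene"); np.save("pics/sc11.npy",im); print(im[126:156,314:336,0])
E
```

```text
tool mm [-0.3 -0.9 14.7] yaw -0.1 q6 -74.0 t 20.0
[[128 131 121  98  60  21  12   4  19  35  46  52  54  62  70  71  71  63
   55  55  85 117]
 [129 128 120  94  56  26  12  18  26  39  47  51  54  64  70  73  73  66
   52  58  90 113]
 [129 126 121  91  54  24   0   6  20  36  51  50  54  63  74  76  71  65
   50  53  77 100]
 [129 123 112  84  47  11   2  14  19  38  47  54  56  65  71  72  72  62
   47  42  55  67]
 [125 127 117  87  53  16  15  16  25  37  48  54  59  67  71  74  68  64
   45  27  31  34]
 [127 128 122 100  67  42  12  15  29  41  48  53  57  70  69  72  73  60
   47  34  27  24]
 [127 129 126 115  94  61  30  21  32  40  52  51  60  66  71  73  69  64
   61  45  34  27]
 [127 130 130 130 118  97  71  42  39  45  48  52  62  69  70  69  71  73
   83  82  62  42]
 [137 139 147 152 149 136 115  84  56  49  53  52  63  70  70  69  70  78
   94 105  92  77]
 [153 159 165 174 171 165 151 117  78  52  50  53  64  69  73  71  71  72
   86 101 108 104]
 [174 178 181 180 181 181 170 134  90  59  54  58  67  70  74  77  77  78
   76  84  98 110]
 [180 184 185 187 181 182 1
[... 1040 characters left out ...]
4  65  63  64  64  67  81  99
  123 146 164 174]
 [ 58  57  61  61  67  67  68  67  63  62  62  62  69  64  68  67  68  79
   94 114 140 158]
 [ 62  57  59  65  62  64  65  63  66  64  62  66  69  67  66  69  71  73
   84  94 110 132]
 [ 58  57  61  59  62  62  67  70  66  66  69  68  67  68  68  68  70  76
   84  90  92 103]
 [ 59  58  61  61  58  63  64  67  68  69  68  72  71  67  68  67  73  75
   81  86  90  92]
 [ 56  60  58  61  62  60  67  69  67  69  72  70  70  67  70  70  69  71
   82  84  88  87]
 [ 49  55  63  58  57  64  63  69  69  68  69  68  70  69  69  67  67  64
   68  80  91  91]
 [ 39  52  54  58  60  61  64  70  67  65  67  69  67  67  69  68  65  56
   55  70  77  80]]
```

Request:
send_rows(deltas=[{"travel":[0,-1,2],"yaw":0},{"travel":[0,-1,5],"yaw":0},{"travel":[0,-1,8],"yaw":0},{"travel":[0,-1,11],"yaw":0},{"travel":[0,-1,14],"yaw":0},{"travel":[0,-1,14],"yaw":0}])

```text
clock: 20.55
ee_pos: [0.4904, 0.1565, 0.1251]
eef_rot: [-3.141, -0.001, 2.949]
ft_force: [-0.5, -0.9, -0.7]
gripper_width: 0.0115
grasp_force: 51.6
```

Request:
send_rows(deltas=[{"travel":[0,0,4],"yaw":0},{"travel":[0,0,8],"yaw":0},{"travel":[0,0,11],"yaw":0},{"travel":[0,0,13],"yaw":0},{"travel":[0,0,14.5],"yaw":0},{"travel":[0,0,15.5],"yaw":0},{"travel":[0,0,15.5],"yaw":0}])

```text
clock: 21.13
ee_pos: [0.4907, 0.1565, 0.1103]
eef_rot: [3.142, 0.0, 2.949]
ft_force: [-0.4, -0.8, -0.7]
gripper_width: 0.011
grasp_force: 51.7
```

Request:
send_rows(deltas=[{"travel":[0,0,1],"yaw":0},{"travel":[0,0,2],"yaw":0},{"travel":[0,0,3],"yaw":0},{"travel":[0,0,3],"yaw":0}])

```text
clock: 21.47
ee_pos: [0.491, 0.1564, 0.1097]
eef_rot: [3.141, 0.003, 2.949]
ft_force: [-7.0, -2.4, 22.7]
gripper_width: 0.011
grasp_force: 55.3
```

Request:
send_rows(deltas=[{"travel":[0,0,-2],"yaw":0},{"travel":[0,0,-2],"yaw":0},{"travel":[0,0,-2],"yaw":6},{"travel":[0,0,-2],"yaw":12},{"travel":[0,0,-2],"yaw":18},{"travel":[0,0,-2],"yaw":24},{"travel":[0,0,-2],"yaw":30},{"travel":[0,0,-2],"yaw":36}])

```text
clock: 22.13
ee_pos: [0.4914, 0.156, 0.1099]
eef_rot: [3.141, 0.002, 2.316]
ft_force: [-0.6, -4.2, 6.5]
gripper_width: 0.0112
grasp_force: 52.8
```

```bash
python3 -c "
from bench import telemetry as t;s=t.sense();print(s['ft_torque'],s['ft_force'],s['eef_rot'],s['ee_pos'])"
```

```text
[-0.71270698 -0.04537013  0.03891919] [-0.61729551 -4.2021697   6.45945   ] [3.14086361e+00 2.07984038e-03 2.31557616e+00] [0.49139971 0.15602845 0.10988991]
```

Request:
send_rows(deltas=[{"travel":[0,0,0],"yaw":6},{"travel":[0,0,0],"yaw":12},{"travel":[0,0,0],"yaw":18},{"travel":[0,0,0],"yaw":24},{"travel":[0,0,0],"yaw":30},{"travel":[0,0,0],"yaw":34},{"travel":[0,0,0],"yaw":36},{"travel":[0,0,0],"yaw":36}])

```text
clock: 22.8
ee_pos: [0.4911, 0.1555, 0.1099]
eef_rot: [3.141, 0.002, 1.69]
ft_force: [-1.9, -5.7, 7.3]
gripper_width: 0.0109
grasp_force: 52.9
```

```bash
python3 -c "
from bench import telemetry as t;s=t.sense();print(s['ft_torque'],s['ft_force'],s['eef_rot'],s['ee_pos'])"
```

```text
[-1.15008856  0.21930355 -0.07638097] [-1.92194848 -5.66051192  7.34546468] [3.14070976e+00 2.15660625e-03 1.69026087e+00] [0.49113051 0.15551125 0.10987558]
```

Request:
send_rows(deltas=[{"travel":[0,0,0],"yaw":4},{"travel":[0,0,0],"yaw":7},{"travel":[0,0,0],"yaw":9},{"travel":[0,0,0],"yaw":11},{"travel":[0,0,0],"yaw":11},{"travel":[0,0,0],"yaw":11}])

```text
clock: 23.3
ee_pos: [0.4907, 0.1558, 0.1099]
eef_rot: [3.141, 0.002, 1.5]
ft_force: [-1.7, -5.7, 8.6]
gripper_width: 0.011
grasp_force: 53.1
```

```bash
python3 -c "
from bench import telemetry as t;s=t.sense();print(s['ft_torque'],s['ft_force'],s['eef_rot'],s['ee_pos'])"
```

```text
[-0.85886546  0.52944309 -0.0371911 ] [-1.66249954 -5.67248605  8.57280673] [3.14129467e+00 1.55195205e-03 1.50013107e+00] [0.490697   0.15576869 0.10986012]
```

Request:
send_rows(deltas=[{"travel":[0,0,0],"yaw":4},{"travel":[0,0,0],"yaw":7},{"travel":[0,0,0],"yaw":10},{"travel":[0,0,0],"yaw":10},{"travel":[0,0,0],"yaw":10}])

```text
clock: 23.72
ee_pos: [0.49, 0.1559, 0.1098]
eef_rot: [-3.141, 0.002, 1.327]
ft_force: [-6.5, -3.5, 10.9]
gripper_width: 0.0112
grasp_force: 53.8
```

```bash
python3 - <<'E'
from bench import telemetry as t, snapshot
from h import *
s=t.sense();print(s['ft_torque'],s['ft_force'],s['eef_rot'])
im=snapshot("top"); np.save("pics/t12.npy",im)
HSV["brass"]=((8,110,40),(25,255,255))
for c in blobs(im,"brass",10,(140,180,200,230)): print(np.round(rect("top",c,.103),1))
E
```

```text
[-0.75305135  1.03056866  0.53003869] [-6.4546399  -3.51102643 10.88462601] [-3.14069206e+00  2.05201219e-03  1.32696137e+00]
[489.8 140.6  37.2  11.4   2.1]
```

Request:
send_rows(deltas=[{"travel":[0,0,-0.5],"yaw":-2},{"travel":[0,0,-0.5],"yaw":-2}])

```text
clock: 23.93
ee_pos: [0.49, 0.1559, 0.1099]
eef_rot: [-3.14, 0.002, 1.363]
ft_force: [-3.9, -3.5, 6.5]
gripper_width: 0.011
grasp_force: 52.8
```

Request:
send_rows(deltas=[{"travel":[0,0,0],"yaw":0},{"travel":[0,0,0],"yaw":0},{"travel":[0,0,0],"yaw":0},{"travel":[0,0,0],"yaw":0},{"travel":[0,0,-5],"yaw":0},{"travel":[0,0,-30],"yaw":0},{"travel":[0,0,-65],"yaw":0},{"travel":[0,0,-100],"yaw":0},{"travel":[0,0,-120],"yaw":0}], gripper=0.7)

```text
clock: 24.68
ee_pos: [0.4914, 0.1567, 0.2339]
eef_rot: [3.137, -0.002, 1.361]
ft_force: [0.9, -0.1, 0.9]
gripper_width: 0.0599
grasp_force: 0.0
```

Request:
send_rows(deltas=[{"travel":[-40,0,0],"yaw":0},{"travel":[-80,0,0],"yaw":0},{"travel":[-120,0,0],"yaw":0},{"travel":[-160,0,0],"yaw":0},{"travel":[-200,0,0],"yaw":0},{"travel":[-240,0,0],"yaw":0},{"travel":[-260,0,0],"yaw":0},{"travel":[-260,0,0],"yaw":0}])

```text
clock: 25.35
ee_pos: [0.4359, -0.1011, 0.2302]
eef_rot: [3.141, 0.001, 1.356]
ft_force: [-0.5, 0.7, -0.3]
gripper_width: 0.0597
grasp_force: 0.0
```

```bash
python3 - <<'E'
from bench import telemetry as t, snapshot
from h import *
print(t.sense()['ee_pos'])
im=snapshot("top"); s=snapshot("scene")
HSV["red"]=((0,170,40),(8,255,255))
HSV["brass"]=((8,110,40),(18,255,255))
for z,col in((.15,"yellow"),(.103,"brass"),(.139,"red")):
    for c in blobs(im,col,6,(60,140,220,240)): print(col,np.round(rect("top",c,z),1))
o=np.hstack([cv2.resize(im[150:235,65:200],None,fx=3,fy=3,interpolation=2),cv2.resize(s[85:170,290:430],None,fx=3,fy=3,interpolation=2)[:255]])
cv2.imwrite("pics/12.png",cv2.cvtColor(o[:, :800],4))
E
```

```text
[ 0.43592978 -0.10112923  0.23017855]
yellow [530.7 323.2  90.5  57.4  -4.7]
red [488.3 155.1  33.3  13.4  89.7]
```

View pics/12.png

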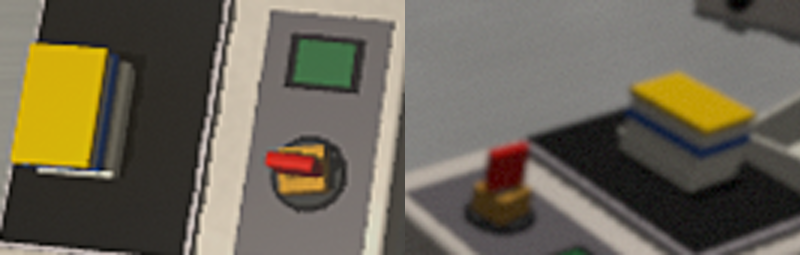

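The key sits on the brass block at crop px (295,162), turned to its stop. The pile looks square, but there is a light spot at (622,135) by the white dish, so I check the blue-to-white offset numerically.

```bash
python3 - <<'E'
from bench import snapshot
from h import *
s=snapshot("scene"); s0=np.load("pics/scene0.npy"); t=snapshot("top"); np.save("pics/sF.npy",s); np.save("pics/tF.npy",t)
print("now");print(s[117:152,356:376,0]);print("start");print(s0[117:152,356:376,0])
print("right now");print(s[117:140,398:412,0]);print("right start");print(s0[117:140,398:412,0])
print("top col 85 rows",t[200:214,85].tolist(), "start",np.load("pics/top0.npy")[200:214,85].tolist())
print("top row188",t[188,96:112].tolist())
E
```

```text
now
[[131 131 130 131 132 133 129 133 120 104  82  76  92 109 127 152 165 180
  189 194]
 [129 131 134 133 132 130 129 127 119 100  81  71  72  80  91 108 126 150
  174 185]
 [132 135 132 129 129 129 129 121 107  89  71  70  71  74  73  79  90 111
  141 160]
 [129 130 128 127 117 114 106  99  84  68  62  70  70  69  72  73  72  86
   99 124]
 [123 118 114 109  97  82  70  63  47  46  48  61  67  69  72  68  71  73
   76  89]
 [108  95  84  73  60  46  41  19  19  19  27  38  52  60  67  70  71  74
   70  76]
 [ 68  61  44  41  35  23  23  25  17  22  17  20  32  39  53  59  69  70
   72  72]
 [ 34  31  26  21  17  24  24  32  41  39  30  27  16  26  33  49  58  67
   66  71]
 [ 21  20  21  22  18  29  31  42  56  57  56  41  29  20  23  28  40  46
   61  67]
 [ 26  19  21  25  25  43  46  56  65  70  66  60  49  38  23  20  20  29
   40  54]
 [ 24  20  28  31  41  71  75  72  68  71  70  71  62  56  45  38  20  18
   25  32]
 [ 22  13  21  28  53  73  89  84  79  74  75  69  71  67  63  53  43  28
   20  19]
 [ 25  25  22  30  42  68  80  79  78  75  73  72  73  72  73  68  62  47
  
[... 7593 characters left out ...]
  66]]
top col 85 rows [[213, 179, 10], [213, 180, 10], [213, 181, 10], [216, 183, 7], [222, 186, 0], [118, 107, 96], [142, 153, 160], [139, 138, 126], [70, 66, 57], [36, 33, 28], [45, 42, 37], [42, 40, 34], [45, 42, 38], [44, 42, 37]] start [[203, 200, 176], [203, 201, 177], [203, 201, 177], [203, 200, 177], [203, 201, 177], [204, 202, 179], [215, 214, 189], [151, 150, 133], [62, 58, 53], [34, 33, 30], [41, 39, 37], [42, 41, 38], [42, 41, 38], [41, 40, 36]]
top row188 [[199, 163, 7], [84, 68, 25], [70, 65, 56], [60, 63, 73], [28, 42, 76], [43, 48, 62], [69, 68, 63], [90, 86, 74], [103, 99, 87], [92, 87, 78], [76, 73, 64], [70, 67, 59], [33, 29, 24], [36, 34, 28], [39, 36, 30], [48, 44, 39]]
```

```bash
python3 - <<'E'
from h import *
c=camera_info("scene");T=np.linalg.inv(c["extrinsics"])
for P in([.4845,.2975,.15],[.4845,.2975,.13],[.4845,.2975,.11],[.4845,.2975,.09]):
    q=np.array(c["mtx"])@(T@[*P,1])[:3]; print(P,(q[:2]/q[2]).round(1))
s=np.load("pics/sF.npy")
hsv=cv2.cvtColor(s,cv2.COLOR_RGB2HSV)
b=cv2.inRange(hsv,(105,80,20),(130,255,255))[108:155,352:412]
y=cv2.inRange(hsv,(18,120,40),(34,255,255))[95:135,352:412]
ys,xs=np.nonzero(b); print("blue cols",xs.min()+352,xs.max()+352,"rows at left",ys[xs<=xs.min()+1]+108,"right",ys[xs>=xs.max()-1]+108,"lowest",[(xs[k]+352,ys[k]+108) for k in np.nonzero(ys==ys.max())[0]])
ys,xs=np.nonzero(y); print("yel cols",xs.min()+352,xs.max()+352,"rows left",ys[xs<=xs.min()+1]+95,"lowest",[(xs[k]+352,ys[k]+95) for k in np.nonzero(ys==ys.max())[0]])
for nm,im in(("w",np.load("pics/scene0.npy")),):
    w=cv2.inRange(im[115:160,352:412,0],140,255); print(np.argwhere(w[:,:]>0).min(0)+[115,352])
E
```

```text
[0.4845, 0.2975, 0.15] [363.7 113.1]
[0.4845, 0.2975, 0.13] [362.3 120.2]
[0.4845, 0.2975, 0.11] [361.  127.1]
[0.4845, 0.2975, 0.09] [359.7 133.8]
blue cols 363 403 rows at left [122 122 123 123] right [130 131 131 132] lowest [(np.int64(386), np.int64(136)), (np.int64(387), np.int64(136)), (np.int64(388), np.int64(136)), (np.int64(389), np.int64(136)), (np.int64(390), np.int64(136)), (np.int64(391), np.int64(136)), (np.int64(392), np.int64(136))]
yel cols 366 405 rows left [113 113 114 114 115 115 116 116 117] lowest [(np.int64(388), np.int64(129)), (np.int64(389), np.int64(129)), (np.int64(390), np.int64(129)), (np.int64(391), np.int64(129)), (np.int64(392), np.int64(129))]
[122 352]
```

The white dish hasn't moved. The blue dish is within about 2.5 mm of the white, and the yellow within about 3 mm of the blue, all inside 8 mm. I hand the job in.

```bash
python3 -c "
from bench import workorder; print(workorder.hand_in())"
```

```text
the job is handed in; nothing more can be done
None
```

The job is handed in (no verdict came back): the white, blue and yellow dishes are piled within about 3 mm of each other by camera, the white dish has not moved, the red key is fully in the switch and turned clockwise to its stop, and I saw no contact with the jars or the glass dish.

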